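# Line up the canister set by size beside the kitchen scale

## Task

Stand the four steel canisters on the row of cork pads in order of size, one centred on each pad, with the largest on the pad next to the kitchen scale and the smallest at the far end of the row. Keep each canister upright and set it down rather than dropping it, and leave the white tub where it stands.

Things in the scene. Friction and masses are not known exactly. Their poses are not given: they have to be found in the camera images.
- canister_s: The smallest canister of the set: an upright steel cylinder, 36 mm across and 45 mm tall including its flat black lid (fixed, same width). Smooth and round all the way, so any grasp yaw is the same. Origin: centre of its underside; z up along its axis. Stands loose on the bench (z = 0) at the start.
- canister_m: The second smallest canister of the set: an upright steel cylinder, 44 mm across and 63 mm tall including its flat black lid (fixed, same width). Smooth and round all the way, so any grasp yaw is the same. Origin: centre of its underside; z up along its axis. Stands loose on the bench (z = 0) at the start.
- canister_l: The second largest canister of the set: an upright steel cylinder, 52 mm across and 81 mm tall including its flat black lid (fixed, same width). Smooth and round all the way, so any grasp yaw is the same. Origin: centre of its underside; z up along its axis. Stands loose on the bench (z = 0) at the start.
- canister_xl: The largest canister of the set: an upright steel cylinder, 60 mm across and 99 mm tall including its flat black lid (fixed, same width). Smooth and round all the way, so any grasp yaw is the same. Origin: centre of its underside; z up along its axis. Stands loose on the bench (z = 0) at the start.
- pad_1: Round cork pad, 72 mm across, 3 mm thick, fixed on the dark wooden board; the end of the row on the robot's left (+y). Origin: centre of its underside, so canisters stand 3 mm above it (21 mm above the bench). Its x axis is horizontal across the row (away from the robot), y along the row towards pad_1. All four pads are alike, 85 mm apart in a straight row; the board is 100 mm wide by 345 mm long, its top 18 mm above the bench, fixed.
- pad_2: Round cork pad, 72 mm across, 3 mm thick, fixed on the dark wooden board; second from the robot's left. Origin: centre of its underside, so canisters stand 3 mm above it (21 mm above the bench). Its x axis is horizontal across the row (away from the robot), y along the row towards pad_1. All four pads are alike, 85 mm apart in a straight row; the board is 100 mm wide by 345 mm long, its top 18 mm above the bench, fixed.
- pad_3: Round cork pad, 72 mm across, 3 mm thick, fixed on the dark wooden board; third from the robot's left. Origin: centre of its underside, so canisters stand 3 mm above it (21 mm above the bench). Its x axis is horizontal across the row (away from the robot), y along the row towards pad_1. All four pads are alike, 85 mm apart in a straight row; the board is 100 mm wide by 345 mm long, its top 18 mm above the bench, fixed.
- pad_4: Round cork pad, 72 mm across, 3 mm thick, fixed on the dark wooden board; the end of the row on the robot's right (-y). Origin: centre of its underside, so canisters stand 3 mm above it (21 mm above the bench). Its x axis is horizontal across the row (away from the robot), y along the row towards pad_1. All four pads are alike, 85 mm apart in a straight row; the board is 100 mm wide by 345 mm long, its top 18 mm above the bench, fixed.
- scale: White digital kitchen scale with a steel plate, 150 mm across the row by 120 mm along the row, 36 mm high, fixed on the bench beyond one end of the board (either end), its centre about 128 mm from the nearest pad's centre. Origin: centre of its underside.
- tub: White lidded plastic tub, 96 mm across, 112 mm tall, about 0.6 kg, standing loose on the bench beyond the other end of the board, its centre about 128 mm from the nearest pad's centre. Origin: centre of its underside. Not part of the set: leave it where it stands.
Not all that is in view belongs to the job. Leave any blue or green look-alike of the canister_s alone. What is shaped like the canister_xl but green is not meant.

How it is judged (in metres and radians):
At the end, for the whole second after the job is handed in: Each canister stands upright (within 0.1 rad), released and at rest on its own cork pad, its centre within 12 mm of the pad's centre; sizes fall steadily from the largest on the pad next to the scale to the smallest on the pad farthest from it (((horizontal distance between scale and pad_4 below 0.2 m and horizontal distance between canister_s and pad_1 below 0.012 m and z of canister_s in the frame of pad_1 below 0.008 m and horizontal distance between canister_m and pad_2 below 0.012 m and z of canister_m in the frame of pad_2 below 0.008 m and horizontal distance between canister_l and pad_3 below 0.012 m and z of canister_l in the frame of pad_3 below 0.008 m and horizontal distance between canister_xl and pad_4 below 0.012 m and z of canister_xl in the frame of pad_4 below 0.008 m) or (horizontal distance between scale and pad_1 below 0.2 m and horizontal distance between canister_s and pad_4 below 0.012 m and z of canister_s in the frame of pad_4 below 0.008 m and horizontal distance between canister_m and pad_3 below 0.012 m and z of canister_m in the frame of pad_3 below 0.008 m and horizontal distance between canister_l and pad_2 below 0.012 m and z of canister_l in the frame of pad_2 below 0.008 m and horizontal distance between canister_xl and pad_1 below 0.012 m and z of canister_xl in the frame of pad_1 below 0.008 m)) and angle between each of canister_s, canister_m, canister_l, canister_xl's own z axis and vertical below 0.1 rad and linear speed of each of canister_s, canister_m, canister_l, canister_xl below 0.02 m/s and angular speed of each of canister_s, canister_m, canister_l, canister_xl below 0.2 rad/s and contact force between each of canister_s, canister_m, canister_l, canister_xl and the fingers below 0.05 N); the robot touches nothing.
It fails at once if a canister is tipped over (more than 0.6 rad) (angle between any of canister_s, canister_m, canister_l, canister_xl's own z axis and vertical above 0.6 rad).
It fails at once if a canister is dropped (falls freely faster than 0.6 m/s, about 18 mm) ((contact force between canister_s and anything else below 0.01 N and linear speed of canister_s above 0.6 m/s) or (contact force between canister_m and anything else below 0.01 N and linear speed of canister_m above 0.6 m/s) or (contact force between canister_l and anything else below 0.01 N and linear speed of canister_l above 0.6 m/s) or (contact force between canister_xl and anything else below 0.01 N and linear speed of canister_xl above 0.6 m/s)).
It fails at once if the white tub is pushed more than 30 mm (distance of tub from where it was at the start of the episode above 0.03 m).
It also fails if it takes over 99 s, if anything falls off the work surface, if the arm or the gripper's body presses on something with over 40 N, if the wrist force passes 120 N, or if a joint passes its speed limit or range.

## Robot

A 6-joint arm with a two-finger parallel gripper is mounted at the origin on the work surface. World frame = base frame: x ahead of the robot, y to its left, z up, the work surface at z = 0. Lengths are in mm, angles in rad, forces in N, time in s.
With the tool pointing down it reaches from about 375 to 900 mm from the base axis. Payload 3.1 kg.
Tool frame: the origin (TCP) lies at the very end of the fingers, on their centre line; the grasp point (between the pads) lies 19 mm behind it; z points along the fingers, y is the direction in which the jaws open and shut (so a half turn about z gives the same grasp; the last joint's range is limited). The gripper opens to 85 mm and grips with 20 to 120 N. Pads are 22 mm wide; open, the fingers measure 114 mm over their backs; the gripper's body (76 mm by 85 mm) begins 54 mm behind the grasp point. The pads swing forward as they close: fully open they stand 13 mm farther back than shut.
Start: joints at [-1.282, 0.527, 1.433, -0, 1.181, -0.178], TCP at [281.287, -558.099, 231.31] pointing down, gripper open.
Joint ranges: [-3.08, 3.08], [-0.75, 2.2], [0.22, 2.44], [-1.43, 4.57], [0, 2.65], [-2.85, 2.85]. Speed limits (rad/s): [2.79, 2.79, 3.14, 3.14, 3.14, 3.14].

## Interface

Orientations are given as [roll, pitch, yaw] about the fixed x, y, z axes, in that order (R = Rz(yaw) Ry(pitch) Rx(roll)).
In Python, from cell import get_state, capture, camera_model, finish_job gives the robot as it stands. The module is installed in compiled form; this text tells all that it offers.
- The arm moves only by the tool carry_out, never from a script. Its argument "motion" is a list of rows, each an object with "delta_pos": the shift along the tool's x, y, z in mm, a list of three; "twist": the turn about the tool's z in degrees; "grip": the gripper command: -1 is fully open, 1 is shut, values between are in proportion. A call has 1 to 20 rows; each row shifts and turns the pose as measured when the row begins, along the tool's axes as they then stand; what a row does not reach is not made up. A row lasts 1/8 s, in which the tool goes at most 62.5 mm and 10.7 degrees, less where a joint would pass 70% of its speed; a pose out of reach is approached as far as the arm can. A call is refused whole if a number of a shift passes 62.5 or a number of a turn 10.7, either way. A call with a gripper value outside its range is refused whole. The fingers move at their own pace and stop on an object; the grip force is fixed at half the most. Time passes only in rows, so rows that do not move let the fingers close. It gives the time, the measured TCP pose, the force and the opening at its end, in the units of the state.
- get_state(): the state, without advancing time (a new reading comes with each control period).
- capture(name): name is "scene" or "side" or "wrist"; returns the picture (480x640x3 uint8, blue, green, red); there is no depth.
- camera_model(name): a dict with "fx", "fy", "cx", "cy" (pixels), "cam_to_world" (4x4, takes a point from camera to world coordinates). Camera axes: x right, y up, looking along -z (the intrinsics and any distortion apply to the point x, -y, -z); pixel columns grow to the right and rows downward; lengths in mm; the calibration is good to about 2 mm. A picture is of the moment at which its call begins: read the wrist's pose just before it. camera_model takes no time and is no camera call; for the wrist camera it gives the pose at the moment of the call.
- finish_job(): hands the job in, once; it reports no verdict.
The state is a dict: "time_s": time; "joints": joint angles; "qvel": joint speeds; "tau": joint torques, N m; "eef_pos": TCP position; "ee_rot": TCP orientation; "ft_force": force on the tool from outside, world axes, zero at the start; "moment": the same for the moment, N m; "opening": opening from 0.0 (shut) to 1.0 (fully open).
Only numpy, scipy, OpenCV 4.12 (cv2) and the standard library are available. Lean on these libraries where they do the work, as an engineer would, in place of code of your own. Each camera call takes 0.05 s, during which the arm holds its last target. There are 200 camera calls.

## Working session

There is one attempt and no reset: what is moved stays moved. The work goes in short steps, Python scripts to look and compute and a tool call to move; the robot and the scene stay as the last step left them, time stands still between calls to the robot, and variables do not carry over. Pictures are saved under pics/ and viewed, about 12 in all and at most 16, crops included, and the job is handed in when it is done.

Besides the shell and the picture viewer there is one more tool, called after "Call:" as name(argument=value, ...) on one line, values as JSON. carry_out: Moves the arm, as the interface text tells. Its arguments: {"type":"object","properties":{"motion":{"type":"array","items":{"type":"object","properties":{"delta_pos":{"type":"array","items":{"type":"number"}},"twist":{"type":"number"},"grip":{"type":"number"}}}}},"required":["motion"]}

```bash
mkdir -p pics; python3 - <<'E'
from cell import *
import cv2,numpy as np
for n in("scene","side"):
    cv2.imwrite(f"pics/{n}0.png",capture(n)); m=camera_model(n); print(n,{k:np.round(v,3).tolist() for k,v in m.items()})
s=get_state();print({k:np.round(v,3).tolist() for k,v in s.items()})
E
```

```text
scene {'fx': 554.203, 'fy': 554.203, 'cx': 330.716, 'cy': 238.644, 'cam_to_world': [[-0.755, -0.509, 0.414, 1015.883], [0.656, -0.6, 0.458, 483.936], [0.016, 0.618, 0.786, 920.515], [0.0, 0.0, 0.0, 1.0]]}
side {'fx': 621.44, 'fy': 621.44, 'cx': 318.44, 'cy': 240.457, 'cam_to_world': [[-0.969, 0.122, -0.214, 320.446], [-0.245, -0.562, 0.79, 830.764], [-0.024, 0.818, 0.574, 663.768], [0.0, 0.0, 0.0, 1.0]]}
{'time_s': 0.1, 'joints': [-1.282, 0.528, 1.434, -0.0, 1.181, -0.178], 'qvel': [0.001, -0.002, -0.003, -0.001, 0.002, -0.001], 'tau': [-0.001, -44.331, -17.859, -0.0, 0.004, -0.0], 'eef_pos': [281.1, -557.487, 230.429], 'ee_rot': [-3.14, -0.0, 0.467], 'ft_force': [0.468, 0.007, 0.542], 'moment': [-0.019, -0.04, 0.041], 'opening': 1.001}
```

View pics/scene0.png

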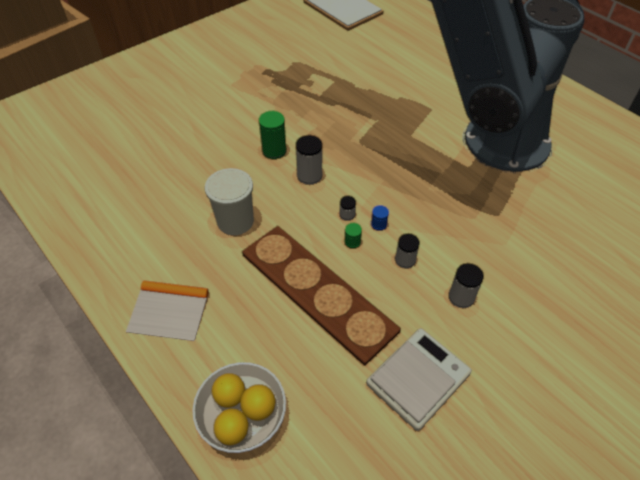

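View pics/side0.png

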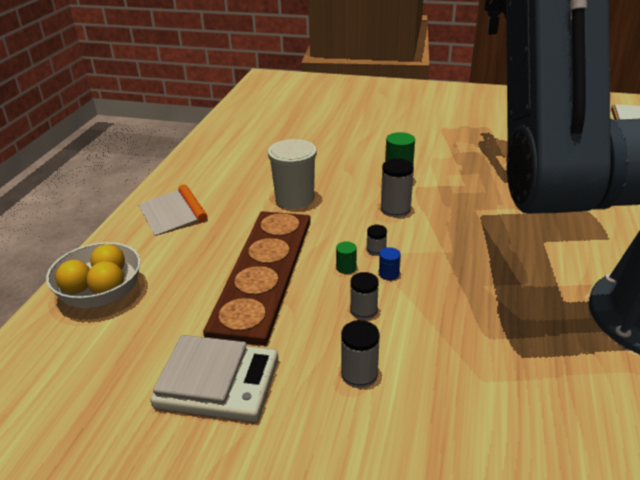

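The pictures show the scale at the +y end (pad_1), so XL goes on pad_1 and S on pad_4. In the scene view the canisters are XL (309,160), S (347,208), M (407,250) and L (465,286). The pads run from (273,249) to (365,328).

```bash
cat > h.py <<'E'
from cell import *
import cv2,numpy as np
def ray(m,u,v,z):
    T=m["cam_to_world"];d=T[:3,:3]@np.array([(u-m["cx"])/m["fx"],-(v-m["cy"])/m["fy"],-1]);o=T[:3,3]
    return o+d*(z-o[2])/d[2]
def blobs(mask,amin=60,k=3):
    mask=cv2.morphologyEx(mask.astype(np.uint8)*255,cv2.MORPH_OPEN,np.ones((k,k)))
    cs,_=cv2.findContours(mask,cv2.RETR_EXTERNAL,cv2.CHAIN_APPROX_NONE)
    return [c for c in cs if cv2.contourArea(c)>amin]
E
python3 - <<'E'
from h import *
H={'s':45,'m':63,'l':81,'xl':99}
D={'s':36,'m':44,'l':52,'xl':60}
near={'scene':dict(xl=(309,147),s=(347,203),m=(407,243),l=(467,276)),'side':dict(xl=(397,168),s=(376,233),m=(364,283),l=(360,335))}
pads={'scene':[(365,328),(333,300),(302,274),(273,249)],'side':[(242,313),(257,280),(268,250),(280,224)]}
for n in near:
    im=cv2.imread(f"pics/{n}0.png");m=camera_model(n);hsv=cv2.cvtColor(im,cv2.COLOR_BGR2HSV)
    dark=blobs(hsv[...,2]<38,40,2)
    for k,p in near[n].items():
        c=[c for c in dark if cv2.pointPolygonTest(c,p,False)>=0]
        if not c: print(n,k,'none');continue
        x,y,w,h=cv2.boundingRect(c[0]);u=x+(w-1)/2
        a=ray(m,u,y,H[k]); # far rim
        o=m["cam_to_world"][:3,3];d=(a-o)[:2];d/=np.linalg.norm(d)
        L=ray(m,x-.5,y+h/2,H[k]);R=ray(m,x+w-.5,y+h/2,H[k])
        print(n,k,(x,y,w,h),np.round(a[:2]-d*D[k]/2,1),'width',round(np.linalg.norm(L-R),1))
    hh=hsv[...,0];cork=(hh>5)&(hh<16)&(hsv[...,1]>90)&(hsv[...,2]>120)
    for p in pads[n]:
        c=[c for c in blobs(cork,100) if cv2.pointPolygonTest(c,p,False)>=0]
        if not c: print('pad none',hsv[p[1],p[0]]);continue
        (cx,cy),_,_=cv2.fitEllipse(cv2.convexHull(c[0]));print(n,'pad',cv2.boundingRect(c[0]),np.round(ray(m,cx,cy,21)[:2],1))
E
```

```text
scene xl (298, 137, 24, 19) [ 451.  -216.3] width 52.0
scene s (342, 198, 14, 13) [466.  -72.1] width 29.6
scene m (400, 236, 20, 18) [458.6  92.8] width 39.2
scene l (457, 265, 27, 23) [439.9 220.8] width 49.8
pad none [ 16 138 155]
pad none [ 16 139 154]
pad none [ 15 138 151]
pad none [ 15 138 152]
side xl (384, 147, 30, 31) [ 451.1 -265.8] width 57.1
side s (369, 227, 18, 14) [456.1 -65.5] width 31.5
side m (352, 274, 27, 21) [447.7  98.8] width 41.1
side l (343, 321, 37, 31) [428.9 229.1] width 49.3
side pad (219, 298, 46, 31) [629.1 161.8]
side pad (235, 266, 43, 28) [634.7  77.3]
side pad (249, 238, 40, 24) [640.5  -7.5]
side pad (261, 212, 38, 23) [646.3 -92.9]
```

Call:
carry_out(motion=[{"delta_pos": [0,0,-15],"twist": -10.6,"grip": -1},{"delta_pos": [0,0,-15],"twist": -10.6,"grip": -1},{"delta_pos": [0,0,-15],"twist": -10.6,"grip": -1},{"delta_pos": [0,0,-15],"twist": -10.6,"grip": -1},{"delta_pos": [0,0,-15],"twist": -10.6,"grip": -1},{"delta_pos": [0,0,-15],"twist": -10.3,"grip": -1},{"delta_pos": [50,25,0],"twist": 0,"grip": -1},{"delta_pos": [50,25,0],"twist": 0,"grip": -1},{"delta_pos": [50,25,0],"twist": 0,"grip": -1},{"delta_pos": [50,25,0],"twist": 0,"grip": -1},{"delta_pos": [50,25,0],"twist": 0,"grip": -1},{"delta_pos": [0,0,0],"twist": 0,"grip": -1}])

```text
time_s: 1.6
eef_pos: [401.4, -295.1, 318.5]
ee_rot: [-3.137, -0.015, 1.592]
ft_force: [0.7, -1.4, 0.6]
opening: 1.0
```

```bash
python3 - <<'E'
from h import *
m=camera_model("wrist");cv2.imwrite("pics/w1.png",capture("wrist"));print({k:np.round(v,3).tolist() for k,v in m.items()});print(get_state()["joints"])
n="scene";im=cv2.imread(f"pics/{n}0.png");m=camera_model(n);hsv=cv2.cvtColor(im,cv2.COLOR_BGR2HSV)
# dark board, flood: cork = inside the board's hull and bright
b=blobs((hsv[...,2]<90)&(hsv[...,2]>25)&((hsv[...,0]<12)|(hsv[...,0]>170))&(hsv[...,1]>100),300,2)
for c in b:
    if cv2.pointPolygonTest(cv2.convexHull(c),(317,287),False)<0: continue
    hull=cv2.convexHull(c);M=np.zeros(im.shape[:2],np.uint8);cv2.fillPoly(M,[hull],255)
    print(cv2.boundingRect(hull))
    for q in blobs((M>0)&(hsv[...,2]>100),150,3):
        (cx,cy),_,_=cv2.fitEllipse(cv2.convexHull(q));print((cx,cy),np.round(ray(m,cx,cy,21)[:2],1))
E
```

```text
{'fx': 387.959, 'fy': 387.959, 'cx': 318.162, 'cy': 240.895, 'cam_to_world': [[1.0, -0.021, -0.002, 400.057], [0.021, 0.954, 0.298, -215.01], [-0.005, -0.298, 0.955, 462.208], [0.0, 0.0, 0.0, 1.0]]}
[-0.86498254  0.26023551  1.61761915  0.00589149  1.27707031 -0.88650647]
```

View pics/w1.png

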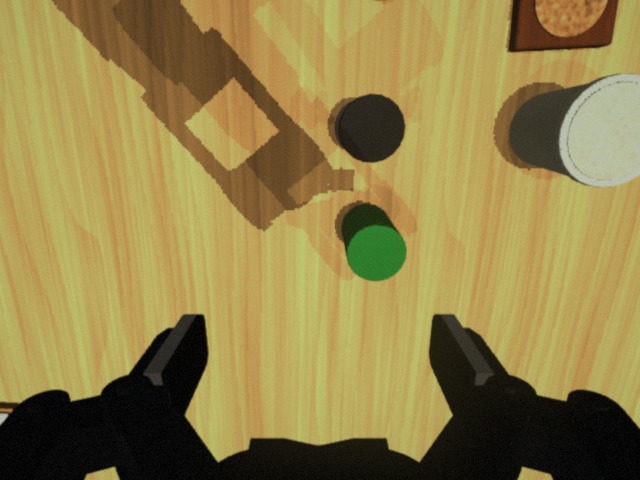

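The wrist view shows the XL lid at (371,127) and its green look-alike at (376,252), which lies toward -y, so jaws opening along x stay clear. Next I'll take one wider look at the pads and the other canisters.

Call:
carry_out(motion=[{"delta_pos": [15,50,0],"twist": 1.2,"grip": -1},{"delta_pos": [15,50,0],"twist": 0,"grip": -1},{"delta_pos": [15,50,0],"twist": 0,"grip": -1},{"delta_pos": [0,0,0],"twist": 0,"grip": -1},{"delta_pos": [0,0,0],"twist": 0,"grip": -1}])

```text
time_s: 2.28
eef_pos: [552.9, -258.6, 316.4]
ee_rot: [-3.134, -0.01, 1.559]
ft_force: [0.6, -0.3, -0.4]
opening: 0.999
```

```bash
cat >> h.py <<'E'
H={'s':45,'m':63,'l':81,'xl':99}
def wrist(name):
    m=camera_model("wrist");im=capture("wrist");cv2.imwrite(f"pics/{name}.png",im);return m,im
def lids(m,im,v=45):
    hsv=cv2.cvtColor(im,cv2.COLOR_BGR2HSV)
    for c in blobs(hsv[...,2]<v,150,3):
        x,y,w,h=cv2.boundingRect(c)
        if w>150: continue
        (u,q),r=cv2.minEnclosingCircle(c)
        print('dark',(x,y,w,h),{k:np.round([*ray(m,u,q,H[k])[:2],2*r/m["fx"]*np.linalg.norm(ray(m,u,q,H[k])-m["cam_to_world"][:3,3])],1).tolist() for k in H})
def disks(m,im):
    hsv=cv2.cvtColor(im,cv2.COLOR_BGR2HSV)
    M=((hsv[...,0]<14)|(hsv[...,0]>170))&(hsv[...,2]<85)&(hsv[...,2]>20)&(hsv[...,1]>100)
    M=cv2.morphologyEx(M.astype(np.uint8)*255,cv2.MORPH_OPEN,np.ones((2,2)))
    cs,hi=cv2.findContours(M,cv2.RETR_CCOMP,cv2.CHAIN_APPROX_NONE)
    for c,h in zip(cs,hi[0]):
        if h[3]>=0 and cv2.contourArea(c)>500:
            (u,v),ax,_=cv2.fitEllipse(c);print('pad',np.round([u,v,*ax],1),np.round(ray(m,u,v,21)[:2],1))
E
python3 - <<'E'
from h import *
m,im=wrist("w2");print(get_state()["eef_pos"],get_state()["ee_rot"]);lids(m,im);disks(m,im)
E
```

```text
[ 552.79016403 -258.64419954  316.41931428] [-3.13477278 -0.01037269  1.55899224]
dark (217, 232, 52, 46) {'s': [464.2, -328.4, 61.3], 'm': [468.1, -321.9, 58.7], 'l': [472.0, -315.3, 56.0], 'xl': [476.0, -308.8, 53.4]}
dark (175, 135, 79, 65) {'s': [440.6, -223.6, 89.0], 'm': [445.6, -221.6, 85.1], 'l': [450.5, -219.6, 81.3], 'xl': [455.5, -217.7, 77.4]}
dark (203, 0, 39, 34) {'s': [460.4, -81.8, 47.9], 'm': [464.5, -86.0, 45.8], 'l': [468.6, -90.2, 43.8], 'xl': [472.7, -94.3, 41.7]}
```

View pics/w2.png

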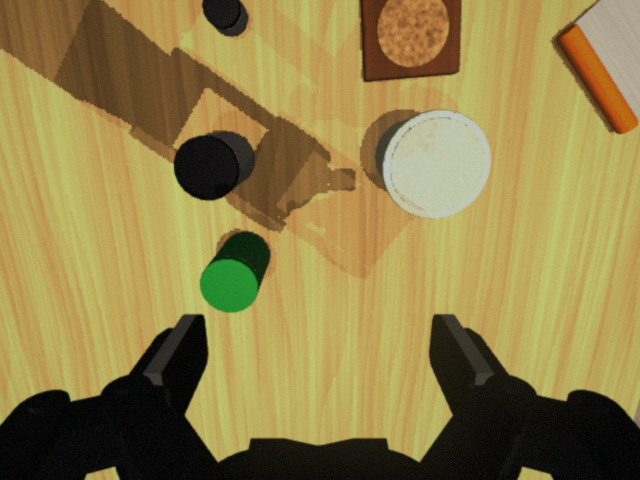

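S (225,12) and pad_4 (413,30) are at the top edge because the camera looks back toward the fingers. I'll move it +y and up.

Call:
carry_out(motion=[{"delta_pos": [60,0,-16],"twist": -0.7,"grip": -1},{"delta_pos": [60,0,-16],"twist": 0,"grip": -1},{"delta_pos": [60,0,-16],"twist": 0,"grip": -1},{"delta_pos": [60,0,-16],"twist": 0,"grip": -1},{"delta_pos": [60,0,-16],"twist": 0,"grip": -1},{"delta_pos": [20,0,0],"twist": 0,"grip": -1},{"delta_pos": [0,0,0],"twist": 0,"grip": -1},{"delta_pos": [0,0,0],"twist": 0,"grip": -1}])

```text
time_s: 3.32
eef_pos: [549.2, 57.0, 402.7]
ee_rot: [-3.134, -0.009, 1.551]
ft_force: [-0.3, 0.6, -0.7]
opening: 0.999
```

```bash
python3 - <<'E'
from h import *
m,im=wrist("w3");print(get_state()["eef_pos"],get_state()["ee_rot"],m["cam_to_world"][:3,3]);lids(m,im);disks(m,im)
E
```

```text
[549.19439134  56.83710707 402.58139153] [-3.13386962 -0.00928304  1.55055254] [551.51269426 137.86103753 545.87471629]
dark (230, 370, 42, 44) {'s': [434.4, -266.0, 78.5], 'm': [438.6, -251.5, 75.6], 'l': [442.8, -237.0, 72.8], 'xl': [447.0, -222.5, 70.0]}
dark (248, 266, 24, 23) {'s': [461.0, -72.8, 34.6], 'm': [464.3, -65.2, 33.4], 'l': [467.5, -57.7, 32.1], 'xl': [470.8, -50.1, 30.9]}
dark (0, 192, 19, 75) {'s': [121.1, 2.7, 129.5], 'm': [136.6, 7.6, 124.9], 'l': [152.0, 12.4, 120.2], 'xl': [167.5, 17.3, 115.6]}
dark (224, 140, 37, 36) {'s': [450.0, 91.2, 48.3], 'm': [453.7, 92.9, 46.6], 'l': [457.3, 94.6, 44.9], 'xl': [461.0, 96.3, 43.1]}
dark (186, 9, 49, 56) {'s': [423.2, 229.8, 77.5], 'm': [427.8, 226.5, 74.8], 'l': [432.4, 223.2, 72.0], 'xl': [437.0, 219.9, 69.2]}
dark (327, 0, 16, 24) {'s': [568.0, 252.7, 35.0], 'm': [567.4, 248.6, 33.8], 'l': [566.8, 244.5, 32.5], 'xl': [566.2, 240.3, 31.3]}
```

View pics/w3.png

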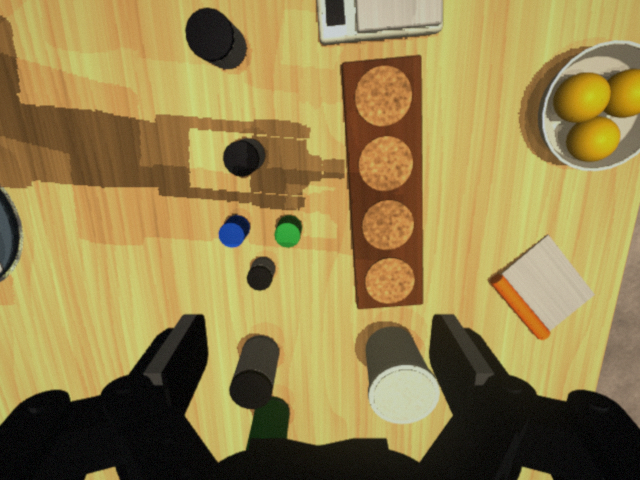

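All in view: lids at L (212,35), M (241,157), S (260,270) and XL (253,385); pads at (383,95), (386,163), (388,225) and (390,280).

```bash
python3 - <<'E'
from h import *
im=cv2.imread("pics/w3.png");hsv=cv2.cvtColor(im,cv2.COLOR_BGR2HSV);m=camera_model("wrist")
print('board',hsv[100,350],hsv[195,360],hsv[130,385]);print('cork',[hsv[v,383].tolist() for v in(85,95,105,163)]);print('wood',hsv[200,450])
for n,(u,v) in dict(l=(212,35),m=(241,157),s=(258,270),xl=(253,385)).items(): print(n,hsv[v-3:v+3,u,2],'body +',[hsv[v+d,u+d,2] for d in (4,8,12,16,20,24)])
B=(hsv[...,2]<110)&(hsv[...,1]>120); B=B.astype(np.uint8)*255
# board region as the component at (360,195)
_,lab=cv2.connectedComponents(B);c=cv2.convexHull(cv2.findNonZero((lab==lab[195,360]).astype(np.uint8)))
M=np.zeros_like(B);cv2.fillPoly(M,[c],255);print(cv2.boundingRect(c))
for q in blobs((M>0)&(hsv[...,2]>115),400,3):
    (u,v),ax,_=cv2.fitEllipse(cv2.convexHull(q));print('pad',np.round([u,v,*ax],1),np.round(ray(m,u,v,21)[:2],1))
for t in (14,18,22,26,30):
  print(t)
  lids(m,im,t)
E
```

```text
board [ 12 189 104] [ 11 180  92] [ 11 185  99]
cork [[15, 164, 196], [15, 162, 179], [15, 166, 192], [16, 161, 201]]
wood [ 23 132 203]
l [25 30 30 28 32 30] body + [np.uint8(29), np.uint8(28), np.uint8(26), np.uint8(16), np.uint8(50), np.uint8(49)]
m [35 31 31 35 34 33] body + [np.uint8(34), np.uint8(19), np.uint8(14), np.uint8(112), np.uint8(106), np.uint8(112)]
s [25 32 38 36 35 35] body + [np.uint8(35), np.uint8(35), np.uint8(58), np.uint8(206), np.uint8(205), np.uint8(207)]
xl [30 32 27 31 28 26] body + [np.uint8(31), np.uint8(29), np.uint8(28), np.uint8(42), np.uint8(46), np.uint8(44)]
(341, 56, 80, 252)
pad [382.1 277.6  30.6  48.2] [636.1 -87.3]
pad [387.8 225.   50.6  52.6] [641.8  -7.7]
pad [385.5 163.   54.6  56.6] [635.9  78. ]
pad [383.1  95.6  57.7  62.2] [630.1 162.3]
14
dark (571, 409, 69, 71) {'s': [1003.6, -384.2, 187.5], 'm': [987.4, -365.4, 180.7], 'l': [971.1, -346.7, 174.0], 'xl': [954.9, -327.9, 167.3]}
dark (0, 394, 109, 86) {'s': [100.3, -349.4, 274.2], 'm': [116.5, -331.9, 264.4], 'l': [132.7, -314.4, 254.5], 'xl': [149.0, -296.9, 244.6]}
dark (101, 377, 10
[... 523 characters left out ...]
4], 'xl': [930.3, -329.6, 224.4]}
22
26
dark (233, 147, 26, 29) {'s': [451.5, 88.0, 42.6], 'm': [455.1, 89.8, 41.1], 'l': [458.7, 91.6, 39.5], 'xl': [462.3, 93.4, 38.0]}
30
dark (231, 370, 28, 25) {'s': [426.6, -246.0, 54.7], 'm': [431.1, -232.2, 52.8], 'l': [435.6, -218.4, 50.8], 'xl': [440.1, -204.6, 48.8]}
dark (0, 192, 18, 53) {'s': [130.4, 18.0, 93.8], 'm': [145.6, 22.3, 90.4], 'l': [160.7, 26.6, 87.1], 'xl': [175.9, 30.9, 83.7]}
dark (232, 143, 27, 33) {'s': [450.6, 89.8, 44.5], 'm': [454.2, 91.5, 42.9], 'l': [457.8, 93.3, 41.3], 'xl': [461.5, 95.0, 39.7]}
dark (187, 9, 33, 48) {'s': [418.8, 234.1, 64.4], 'm': [423.6, 230.7, 62.1], 'l': [428.3, 227.2, 59.7], 'xl': [433.1, 223.7, 57.4]}
```

```bash
cat >> h.py <<'E'
def hough(m,im,k,u,v):
    D={'s':36,'m':44,'l':52,'xl':60}[k];o=m["cam_to_world"][:3,3]
    r=D/2*m["fx"]/abs((np.linalg.inv(m["cam_to_world"])@np.r_[ray(m,u,v,H[k]),1])[2])
    s=4;R=int(r*2.2);u0,v0=max(0,int(u)-R),max(0,int(v)-R)
    g=cv2.resize(cv2.cvtColor(im,cv2.COLOR_BGR2GRAY)[v0:int(v)+R,u0:int(u)+R],None,fx=s,fy=s,interpolation=cv2.INTER_CUBIC)
    g=np.minimum(g.astype(int)*3,255).astype(np.uint8)  # stretch the dark end
    c=cv2.HoughCircles(g,cv2.HOUGH_GRADIENT,1,20,param1=80,param2=8,minRadius=int(s*r*.93),maxRadius=int(s*r*1.09))
    if c is None: return print(k,'none')
    for a in c[0][:2]:
        x,y=u0+(a[0]-1.5)/s,v0+(a[1]-1.5)/s
        print(k,'px',np.round([x,y,a[2]/s,r],1),np.round(ray(m,x,y,H[k])[:2],1))
E
python3 - <<'E'
from h import *
m=camera_model("wrist");im=cv2.imread("pics/w3.png")
for k,p in dict(l=(211,35),m=(241,157),s=(260,275),xl=(252,387)).items(): hough(m,im,k,*p)
m1=dict(m);m1["cam_to_world"]=np.array([[1.0,-0.021,-0.002,400.057],[0.021,0.954,0.298,-215.01],[-0.005,-0.298,0.955,462.208],[0,0,0,1]])
hough(m1,cv2.imread("pics/w1.png"),'xl',371,127)
E
```

```text
l px [210.2  35.8  23.4  24.1] [433.2 224. ]
l px [207.8  30.5  22.5  24.1] [431.1 229.1]
m px [241.8 157.2  18.5  18. ] [453.2  93.2]
m px [247.8 154.8  17.1  18. ] [460.8  96. ]
s px [259.2 277.5  12.2  12.9] [460.8 -73.9]
s px [262.5 268.8  12.   12.9] [466.2 -60.9]
xl px [250.5 390.   20.9  21.8] [ 447.3 -218.6]
xl px [251.8 385.   23.6  21.8] [ 449.6 -210.5]
xl px [370.2 129.   32.5  33.4] [ 445.5 -222. ]
xl px [369.5 124.   35.3  33.4] [ 444.5 -217.7]
```

Call:
carry_out(motion=[{"delta_pos": [-46,-17,20],"twist": -1.2,"grip": -1},{"delta_pos": [-46,-17,33],"twist": 0,"grip": -1},{"delta_pos": [-46,-17,33],"twist": 0,"grip": -1},{"delta_pos": [-46,-17,33],"twist": 0,"grip": -1},{"delta_pos": [-46,-17,33],"twist": 0,"grip": -1},{"delta_pos": [-46,-17,33],"twist": 0,"grip": -1},{"delta_pos": [0,0,0],"twist": 0,"grip": -1},{"delta_pos": [0,0,0],"twist": 0,"grip": -1}])

```text
time_s: 4.38
eef_pos: [439.9, -236.6, 210.4]
ee_rot: [-3.139, -0.008, 1.555]
ft_force: [0.5, -0.0, 0.4]
opening: 0.999
```

```bash
python3 - <<'E'
from h import *
m,im=wrist("w4");print(get_state()["eef_pos"],get_state()["ee_rot"])
T=np.linalg.inv(m["cam_to_world"]);p=(T@[447,-220,99,1]);u,v=m["cx"]-m["fx"]*p[0]/p[2],m["cy"]+m["fy"]*p[1]/p[2];print(u,v)
hough(m,im,'xl',u,v)
E
```

```text
[ 440.02298578 -236.34571974  210.43905143] [-3.13882586 -0.00729424  1.55631111]
329.50141168798154 216.9642848403406
xl px [329.  216.   43.   44.4] [ 446.7 -219.3]
xl px [327.5 211.   48.1  44.4] [ 445.7 -215.9]
```

View pics/w4.png

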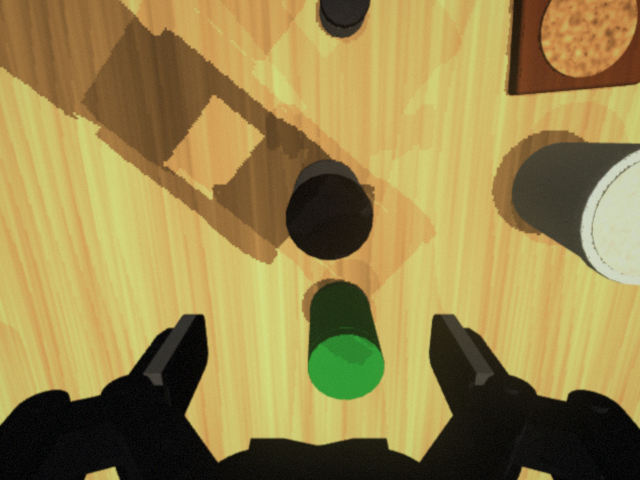

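Picture 6: the lid circle at (329,216) gives XL at (447,-219), matching the earlier estimate. The green one is clear in y.

Call:
carry_out(motion=[{"delta_pos": [17,6.5,0],"twist": -0.9,"grip": -1},{"delta_pos": [0,0,30],"twist": 0,"grip": -1},{"delta_pos": [0,0,30],"twist": 0,"grip": -1},{"delta_pos": [0,0,0],"twist": 0,"grip": -1}])

```text
time_s: 4.92
eef_pos: [451.6, -212.9, 153.5]
ee_rot: [3.137, -0.003, 1.582]
ft_force: [-0.7, 0.3, 0.2]
opening: 0.998
```

Call:
carry_out(motion=[{"delta_pos": [-6,-5,0],"twist": 0.6,"grip": -1},{"delta_pos": [0,0,25],"twist": 0,"grip": -1},{"delta_pos": [0,0,25],"twist": 0,"grip": -1},{"delta_pos": [0,0,25],"twist": 0,"grip": -1},{"delta_pos": [0,0,20],"twist": 0,"grip": -1},{"delta_pos": [0,0,0],"twist": 0,"grip": -1},{"delta_pos": [0,0,0],"twist": 0,"grip": -1}])

```text
time_s: 5.8
eef_pos: [455.1, -222.6, 66.8]
ee_rot: [3.119, 0.011, 1.575]
ft_force: [-0.6, -1.0, 0.2]
opening: 1.001
```

```bash
python3 - <<'E'
from h import *
for i in range(3):
    s=get_state();print(s["eef_pos"],s["ee_rot"],s["qvel"].round(3) if hasattr(s["qvel"],'round') else s["qvel"]);capture("side")
E
```

```text
[ 455.11114869 -222.63934726   66.75869169] [3.11907669 0.01081547 1.57507756] [-0.001 -0.009 -0.003 -0.001  0.006  0.   ]
[ 455.11738619 -222.63990456   66.7894901 ] [3.11898017 0.01091403 1.57515259] [ 0.    -0.     0.005  0.001 -0.005 -0.001]
[ 455.04420177 -222.55874347   66.7273815 ] [3.11902703 0.01085498 1.57513882] [-0.001  0.003  0.004 -0.002 -0.002 -0.001]
```

Call:
carry_out(motion=[{"delta_pos": [3.5,-8,0],"twist": 0,"grip": -1},{"delta_pos": [0,0,0],"twist": 0,"grip": -1},{"delta_pos": [0,0,16],"twist": 0,"grip": -1},{"delta_pos": [0,0,0],"twist": 0,"grip": -1}])

```text
time_s: 6.45
eef_pos: [446.8, -219.1, 50.5]
ee_rot: [3.118, 0.012, 1.575]
ft_force: [-0.5, -0.3, -0.6]
opening: 0.999
```

Position is good, so I'll close, then lift gently.

Call:
carry_out(motion=[{"delta_pos": [0,0,0],"twist": 0,"grip": 1},{"delta_pos": [0,0,0],"twist": 0,"grip": 1},{"delta_pos": [0,0,0],"twist": 0,"grip": 1},{"delta_pos": [0,0,0],"twist": 0,"grip": 1},{"delta_pos": [0,0,0],"twist": 0,"grip": 1},{"delta_pos": [0,0,0],"twist": 0,"grip": 1},{"delta_pos": [0,0,-10],"twist": 0,"grip": 1},{"delta_pos": [0,0,-10],"twist": 0,"grip": 1},{"delta_pos": [0,0,0],"twist": 0,"grip": 1}])

```text
time_s: 7.58
eef_pos: [445.8, -218.4, 71.2]
ee_rot: [3.12, 0.01, 1.575]
ft_force: [0.4, -0.0, -2.9]
opening: 0.691
```

```bash
python3 - <<'E'
from h import *
m,im=wrist("w5");p=get_state();print(p)
import h
H['xl']=99+p["eef_pos"][2]-50
T=np.linalg.inv(m["cam_to_world"]);q=(T@[*p["eef_pos"][:2],H['xl'],1]);u,v=m["cx"]-m["fx"]*q[0]/q[2],m["cy"]+m["fy"]*q[1]/q[2];print(u,v)
hough(m,im,'xl',u,v)
E
```

```text
{'time_s': 7.625, 'joints': array([-0.68454379,  0.62043101,  1.90115763,  0.0102869 ,  0.59770077,
       -0.69778904]), 'qvel': array([-0.00018763,  0.01289446,  0.0060469 , -0.00132361, -0.00465057,
        0.00104696]), 'tau': array([ 4.68894446e-03, -3.99590957e+01, -8.18476349e+00,  7.88882113e-03,
       -1.05232426e-01, -2.15219961e-04]), 'eef_pos': array([ 445.61873338, -218.21904038,   70.90039526]), 'ee_rot': array([3.12068048, 0.00973308, 1.57550085]), 'ft_force': array([ 0.20452408, -0.42387058, -3.21349048]), 'moment': array([0.00027255, 0.02750361, 0.01618826]), 'opening': 0.6893117320252189}
322.2714070422711 406.8093999234672
xl px [318.2 420.  108.2 101.3] [ 444.4 -223.1]
xl px [322.2 407.8  95.8 101.3] [ 445.6 -218.6]
```

View pics/w5.png

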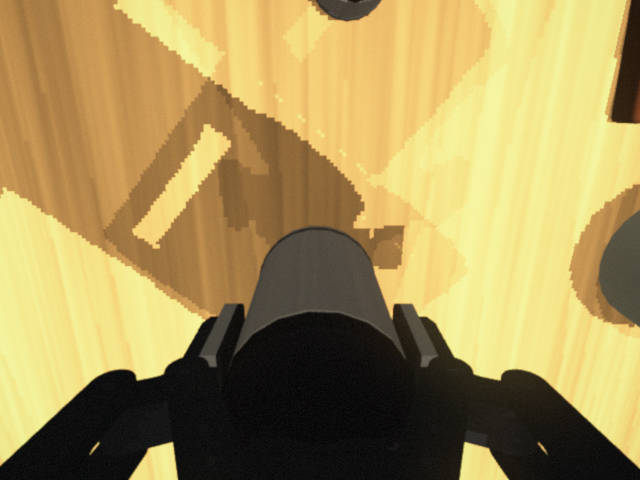

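Picture 7: XL is held between the pads (opening 0.69, weight about 3 N), roughly centred. Next is the carry to pad_1.

Call:
carry_out(motion=[{"delta_pos": [0,0,-40],"twist": 0,"grip": 1},{"delta_pos": [0,0,-40],"twist": 0,"grip": 1},{"delta_pos": [30,15,0],"twist": 0,"grip": 1},{"delta_pos": [45,22,0],"twist": 0,"grip": 1},{"delta_pos": [45,22,0],"twist": 0,"grip": 1},{"delta_pos": [45,22,0],"twist": 0,"grip": 1},{"delta_pos": [45,22,0],"twist": 0,"grip": 1},{"delta_pos": [45,22,0],"twist": 0,"grip": 1},{"delta_pos": [40,22,0],"twist": 0,"grip": 1},{"delta_pos": [30,15,0],"twist": 0,"grip": 1},{"delta_pos": [15,5,0],"twist": 0,"grip": 1},{"delta_pos": [0,0,0],"twist": 0,"grip": 1},{"delta_pos": [0,0,0],"twist": 0,"grip": 1}])

```text
time_s: 9.25
eef_pos: [610.5, 131.6, 149.2]
ee_rot: [3.129, 0.01, 1.571]
ft_force: [0.2, 0.2, -4.1]
opening: 0.691
```

```bash
python3 - <<'E'
from h import *
s=get_state();print(s["eef_pos"],s["ee_rot"])
cv2.imwrite("pics/sc1.png",capture("scene"))
# rim check of the grasp, picture w5
E
```

```text
[610.52031859 131.62237511 149.2402928 ] [3.12923353 0.01009636 1.57142789]
```

Call:
carry_out(motion=[{"delta_pos": [30,19,0],"twist": 0,"grip": 1},{"delta_pos": [0,0,0],"twist": 0,"grip": 1},{"delta_pos": [0,0,30],"twist": 0,"grip": 1},{"delta_pos": [0,0,25],"twist": 0,"grip": 1},{"delta_pos": [0,0,0],"twist": 0,"grip": 1},{"delta_pos": [0,0,0],"twist": 0,"grip": 1}])

```text
time_s: 10.05
eef_pos: [628.9, 152.6, 94.7]
ee_rot: [3.132, 0.013, 1.562]
ft_force: [0.3, -0.4, -2.8]
opening: 0.691
```

Call:
carry_out(motion=[{"delta_pos": [9.5,1,0],"twist": 0,"grip": 1},{"delta_pos": [0,0,0],"twist": 0,"grip": 1},{"delta_pos": [0,0,14],"twist": 0,"grip": 1},{"delta_pos": [0,0,0],"twist": 0,"grip": 1},{"delta_pos": [0,0,0],"twist": 0,"grip": 1}])

```text
time_s: 10.68
eef_pos: [631.6, 162.5, 82.5]
ee_rot: [3.127, 0.012, 1.562]
ft_force: [-0.0, 0.3, -3.0]
opening: 0.693
```

```bash
python3 - <<'E'
from h import *
s=get_state();print(s["eef_pos"],s["ee_rot"])
cv2.imwrite("pics/sd1.png",cv2.resize(capture("side")[240:400,160:360],None,fx=3,fy=3))
E
```

```text
[631.63878842 162.52624139  82.45437646] [3.12705666 0.01241944 1.56181685]
```

View pics/sd1.png

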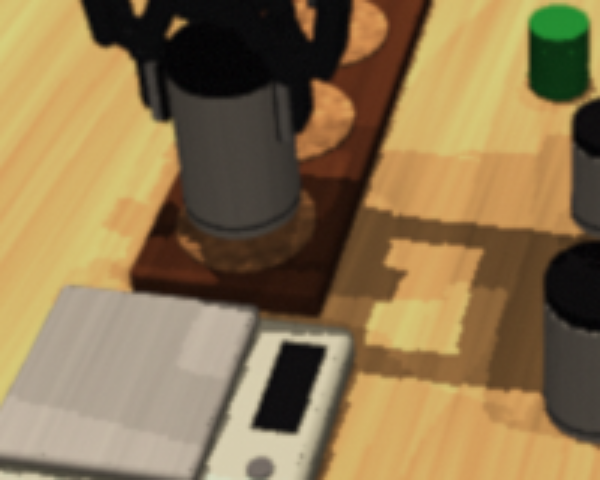

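Picture 8: XL hovers upright over pad_1, about 10 mm above it. I'll lower it to contact and release.

Call:
carry_out(motion=[{"delta_pos": [0,-1,5],"twist": 0,"grip": 1},{"delta_pos": [0,0,3],"twist": 0,"grip": 1},{"delta_pos": [0,0,2],"twist": 0,"grip": 1},{"delta_pos": [0,0,0],"twist": 0,"grip": 1},{"delta_pos": [0,0,0],"twist": 0,"grip": 1}])

```text
time_s: 11.35
eef_pos: [630.4, 162.2, 71.5]
ee_rot: [3.128, 0.013, 1.562]
ft_force: [-0.2, -0.0, -3.5]
opening: 0.693
```

Call:
carry_out(motion=[{"delta_pos": [0,0,1.5],"twist": 0,"grip": 1},{"delta_pos": [0,0,0],"twist": 0,"grip": 1}])

```text
time_s: 11.6
eef_pos: [630.9, 162.2, 71.4]
ee_rot: [3.127, 0.013, 1.562]
ft_force: [-0.1, -1.2, -3.8]
opening: 0.692
```

Call:
carry_out(motion=[{"delta_pos": [0,0,3],"twist": 0,"grip": 1},{"delta_pos": [0,0,0],"twist": 0,"grip": 1}])

```text
time_s: 11.85
eef_pos: [631.6, 162.2, 71.7]
ee_rot: [3.125, 0.013, 1.562]
ft_force: [0.7, -0.1, -3.6]
opening: 0.691
```

Z stops at 71.5 mm, exactly the expected contact height (50.5+21). Release and retreat upward.

Call:
carry_out(motion=[{"delta_pos": [0,0,0],"twist": 0,"grip": 0.0},{"delta_pos": [0,0,0],"twist": 0,"grip": -1},{"delta_pos": [0,0,0],"twist": 0,"grip": -1},{"delta_pos": [0,0,0],"twist": 0,"grip": -1},{"delta_pos": [0,0,0],"twist": 0,"grip": -1},{"delta_pos": [0,0,-30],"twist": 0,"grip": -1},{"delta_pos": [0,0,-40],"twist": 0,"grip": -1},{"delta_pos": [0,0,-50],"twist": 0,"grip": -1},{"delta_pos": [0,0,-20],"twist": 0,"grip": -1},{"delta_pos": [0,0,0],"twist": 0,"grip": -1}])

```text
time_s: 13.1
eef_pos: [630.1, 164.0, 215.1]
ee_rot: [3.124, 0.012, 1.562]
ft_force: [-0.1, -0.3, -1.0]
opening: 1.007
```

```bash
python3 - <<'E'
from h import *
H['xl']=120
m,im=wrist("w6");p=get_state();print(p["eef_pos"],p["ee_rot"])
def px(P):
    q=np.linalg.inv(m["cam_to_world"])@[*P,1];return m["cx"]-m["fx"]*q[0]/q[2],m["cy"]+m["fy"]*q[1]/q[2]
print(px([630,162,120])); hough(m,im,'xl',*px([630,162,120]))
# L, M
for k,P in dict(l=(432,225),m=(453,93)).items(): print(px([*P,H[k]])); hough(m,im,k,*px([*P,H[k]]))
E
```

```text
[629.58640375 163.93003241 214.09407595] [3.12554965 0.01267906 1.5616478 ]
(np.float64(316.0899815905925), np.float64(248.1178331232273))
xl px [318.2 249.   45.1  46.2] [631.4 161.4]
xl px [318.  243.5  47.6  46.2] [631.3 165.2]
(np.float64(25.026996556457448), np.float64(146.39715469128652))
l px [ 29.2 143.2  37.2  38. ] [435.4 227.1]
l px [ 35.2 147.8  35.8  38. ] [438.7 224. ]
(np.float64(105.27214137089919), np.float64(305.3164958377356))
m px [107.5 302.5  25.6  26.2] [455.3  95.6]
m px [131.5 281.8  25.3  26.2] [478.4 114.2]
```

View pics/w6.png

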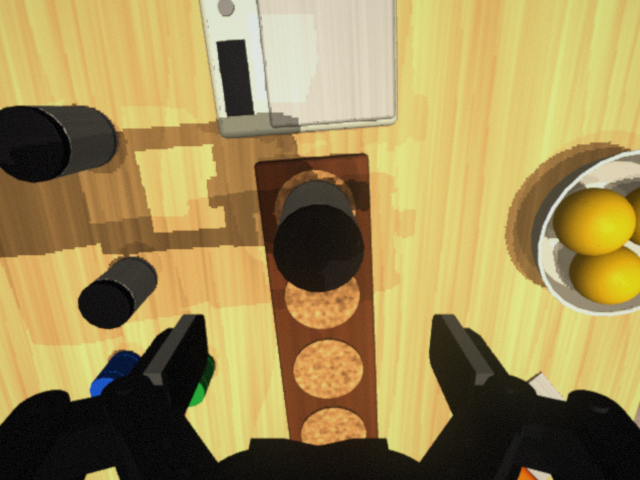

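Picture 9: XL stands on pad_1, with its lid circle at (318,249) giving (631,162), within 2 mm. L is next.

Call:
carry_out(motion=[{"delta_pos": [12,-38,0],"twist": 0,"grip": -1},{"delta_pos": [12,-40,0],"twist": 0,"grip": -1},{"delta_pos": [12,-40,0],"twist": 0,"grip": -1},{"delta_pos": [12,-40,10],"twist": 0,"grip": -1},{"delta_pos": [10,-35,10],"twist": 0,"grip": -1},{"delta_pos": [0,0,0],"twist": 0,"grip": -1},{"delta_pos": [0,0,0],"twist": 0,"grip": -1}])

```text
time_s: 14.02
eef_pos: [426.4, 222.8, 180.0]
ee_rot: [-3.14, 0.017, 1.56]
ft_force: [0.7, -0.3, -0.1]
opening: 0.995
```

```bash
cat >> h.py <<'E'
def look(name,k,x,y,dz=0):
    H[k]+=dz
    m,im=wrist(name);p=get_state();print(np.round(p["eef_pos"],1),np.round(p["ee_rot"],3))
    q=np.linalg.inv(m["cam_to_world"])@[x,y,H[k],1];hough(m,im,k,m["cx"]-m["fx"]*q[0]/q[2],m["cy"]+m["fy"]*q[1]/q[2])
E
python3 -c "
from h import *
look('w7','l',434,225.5)"
```

```text
[426.1 222.7 179.9] [-3.139  0.017  1.56 ]
l px [326.2 234.5  38.5  39.8] [431.1 228.4]
l px [329.2 214.   37.4  39.8] [433.1 242.2]
```

Call:
carry_out(motion=[{"delta_pos": [5,6,0],"twist": 0,"grip": -1},{"delta_pos": [0,0,0],"twist": 0,"grip": -1},{"delta_pos": [0,0,40],"twist": 0,"grip": -1},{"delta_pos": [0,0,40],"twist": 0,"grip": -1},{"delta_pos": [0,0,0],"twist": 0,"grip": -1},{"delta_pos": [0,0,0],"twist": 0,"grip": -1}])

```text
time_s: 14.82
eef_pos: [440.6, 226.9, 100.1]
ee_rot: [3.134, 0.014, 1.556]
ft_force: [0.3, 0.2, -0.1]
opening: 1.002
```

```bash
python3 -c "
from h import *
look('w8','l',432,227)"
```

```text
[440.5 226.9 100.2] [3.133 0.014 1.557]
l px [300.  297.2  53.4  56.3] [432.  228.6]
l px [299.5 290.8  57.5  56.3] [431.8 231.9]
```

Call:
carry_out(motion=[{"delta_pos": [1.5,-10,0],"twist": 0,"grip": -1},{"delta_pos": [0,0,0],"twist": 0,"grip": -1},{"delta_pos": [0,0,32],"twist": 0,"grip": -1},{"delta_pos": [0,0,31],"twist": 0,"grip": -1},{"delta_pos": [0,0,0],"twist": 0,"grip": -1},{"delta_pos": [0,0,0],"twist": 0,"grip": -1}])

```text
time_s: 15.62
eef_pos: [434.6, 229.6, 42.1]
ee_rot: [3.12, 0.01, 1.558]
ft_force: [0.8, 0.6, 1.1]
opening: 1.001
```

Call:
carry_out(motion=[{"delta_pos": [-1,-3,5],"twist": 0,"grip": -1},{"delta_pos": [0,0,0],"twist": 0,"grip": 1},{"delta_pos": [0,0,0],"twist": 0,"grip": 1},{"delta_pos": [0,0,0],"twist": 0,"grip": 1},{"delta_pos": [0,0,0],"twist": 0,"grip": 1},{"delta_pos": [0,0,0],"twist": 0,"grip": 1},{"delta_pos": [0,0,0],"twist": 0,"grip": 1},{"delta_pos": [0,0,0],"twist": 0,"grip": 1}])

```text
time_s: 16.62
eef_pos: [432.5, 229.0, 39.7]
ee_rot: [3.116, 0.009, 1.558]
ft_force: [-0.1, -0.9, 0.8]
opening: 0.596
```

Call:
carry_out(motion=[{"delta_pos": [0,0,-20],"twist": 0,"grip": 1},{"delta_pos": [0,0,-40],"twist": 0,"grip": 1},{"delta_pos": [0,0,-40],"twist": 0,"grip": 1},{"delta_pos": [-25,0,0],"twist": 0,"grip": 1},{"delta_pos": [-40,10,0],"twist": 0,"grip": 1},{"delta_pos": [-40,30,0],"twist": 0,"grip": 1},{"delta_pos": [-25,40,0],"twist": 0,"grip": 1},{"delta_pos": [-10,40,0],"twist": 0,"grip": 1},{"delta_pos": [0,40,0],"twist": 0,"grip": 1},{"delta_pos": [0,25,0],"twist": 0,"grip": 1},{"delta_pos": [0,0,0],"twist": 0,"grip": 1},{"delta_pos": [0,0,0],"twist": 0,"grip": 1}])

```text
time_s: 18.12
eef_pos: [613.7, 82.7, 143.1]
ee_rot: [3.126, 0.01, 1.558]
ft_force: [-0.7, -0.2, -1.6]
opening: 0.596
```

Call:
carry_out(motion=[{"delta_pos": [-5,21,0],"twist": 0,"grip": 1},{"delta_pos": [0,0,0],"twist": 0,"grip": 1},{"delta_pos": [0,0,35],"twist": 0,"grip": 1},{"delta_pos": [0,0,30],"twist": 0,"grip": 1},{"delta_pos": [0,0,0],"twist": 0,"grip": 1},{"delta_pos": [0,0,0],"twist": 0,"grip": 1}])

```text
time_s: 18.88
eef_pos: [625.3, 79.2, 77.8]
ee_rot: [3.137, 0.009, 1.561]
ft_force: [0.7, 0.7, -2.7]
opening: 0.599
```

Call:
carry_out(motion=[{"delta_pos": [-1,10,0],"twist": 0,"grip": 1},{"delta_pos": [0,0,0],"twist": 0,"grip": 1},{"delta_pos": [0,0,10],"twist": 0,"grip": 1},{"delta_pos": [0,0,0],"twist": 0,"grip": 1}])

```text
time_s: 19.38
eef_pos: [637.7, 78.0, 70.8]
ee_rot: [3.131, 0.009, 1.561]
ft_force: [0.8, 0.0, -1.4]
opening: 0.596
```

Call:
carry_out(motion=[{"delta_pos": [0,-3,5],"twist": 0,"grip": 1},{"delta_pos": [0,0,0],"twist": 0,"grip": 1},{"delta_pos": [0,0,4],"twist": 0,"grip": 1},{"delta_pos": [0,0,0],"twist": 0,"grip": 1}])

```text
time_s: 19.88
eef_pos: [634.5, 78.0, 61.0]
ee_rot: [3.132, 0.009, 1.561]
ft_force: [-0.2, -0.2, -2.2]
opening: 0.593
```

Call:
carry_out(motion=[{"delta_pos": [0,0.5,1.5],"twist": 0,"grip": 1},{"delta_pos": [0,0,0],"twist": 0,"grip": 1},{"delta_pos": [0,0,0],"twist": 0,"grip": 0.2},{"delta_pos": [0,0,0],"twist": 0,"grip": -1},{"delta_pos": [0,0,0],"twist": 0,"grip": -1},{"delta_pos": [0,0,0],"twist": 0,"grip": -1},{"delta_pos": [0,0,0],"twist": 0,"grip": -1},{"delta_pos": [0,0,-30],"twist": 0,"grip": -1},{"delta_pos": [0,0,-40],"twist": 0,"grip": -1},{"delta_pos": [0,0,-40],"twist": 0,"grip": -1},{"delta_pos": [0,0,0],"twist": 0,"grip": -1},{"delta_pos": [0,0,0],"twist": 0,"grip": -1}])

```text
time_s: 21.38
eef_pos: [633.6, 79.0, 173.0]
ee_rot: [3.133, 0.009, 1.561]
ft_force: [-1.1, -0.3, -1.5]
opening: 1.003
```

```bash
python3 -c "
from h import *
look('w9','l',635,78,21)
look('w9b','m',454,94)"
```

```text
[634.   78.9 173. ] [3.133 0.009 1.561]
l px [320.5 223.2  45.7  44.1] [635.3 101. ]
l px [317.5 263.2  42.9  44.1] [633.3  76.5]
[633.8  78.9 172.6] [3.133 0.009 1.561]
m px [ 51.  221.   31.8  32.9] [455.8  93.5]
m px [ 86.  209.2  32.8  32.9] [480.7 101.3]
```

View pics/w9.png

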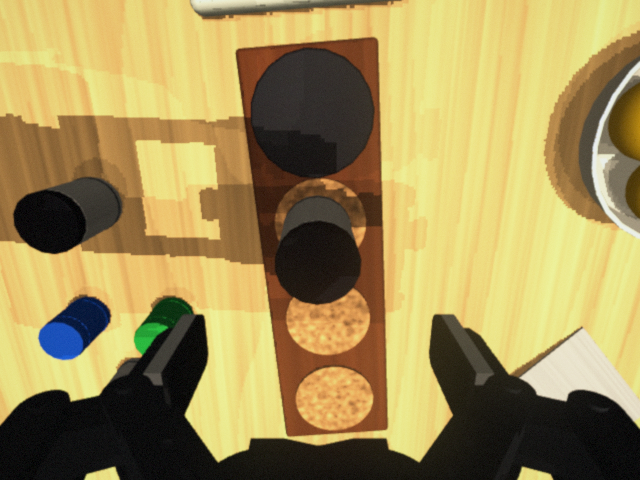

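Picture 10: L is on pad_2, lid circle (318,263), which gives (633,77), about 2 mm off. M is next, at (455,94).

Call:
carry_out(motion=[{"delta_pos": [3,-40,0],"twist": 0,"grip": -1},{"delta_pos": [3,-45,0],"twist": 0,"grip": -1},{"delta_pos": [4,-45,0],"twist": 0,"grip": -1},{"delta_pos": [4,-40,10],"twist": 0,"grip": -1},{"delta_pos": [1,-10,20],"twist": 0,"grip": -1},{"delta_pos": [0,0,20],"twist": 0,"grip": -1},{"delta_pos": [0,0,0],"twist": 0,"grip": -1},{"delta_pos": [0,0,0],"twist": 0,"grip": -1}])

```text
time_s: 22.48
eef_pos: [443.3, 95.5, 112.7]
ee_rot: [-3.134, 0.009, 1.56]
ft_force: [-0.1, -0.2, -0.0]
opening: 1.0
```

```bash
python3 -c "
from h import *
look('w10','m',454,94)"
```

```text
[443.3  95.5 112.8] [-3.134  0.009  1.56 ]
m px [334.  276.   39.   40.9] [451.   94.2]
m px [334.  270.8  43.5  40.9] [451.   97.2]
```

Call:
carry_out(motion=[{"delta_pos": [-1,7,0],"twist": 0,"grip": -1},{"delta_pos": [0,0,0],"twist": 0,"grip": -1},{"delta_pos": [0,0,40],"twist": 0,"grip": -1},{"delta_pos": [0,0,33],"twist": 0,"grip": -1},{"delta_pos": [0,0,0],"twist": 0,"grip": -1},{"delta_pos": [0,0,0],"twist": 0,"grip": -1}])

```text
time_s: 23.28
eef_pos: [456.2, 93.4, 41.6]
ee_rot: [3.138, 0.009, 1.56]
ft_force: [0.1, 0.3, 0.5]
opening: 1.003
```

```bash
python3 -c "
from h import *
look('w11','m',452,94.5)"
```

```text
[456.2  93.4  41.8] [3.137 0.009 1.56 ]
m px [306.5 347.8  57.5  60.8] [451.5  95.4]
m px [240.8 384.2  65.   60.8] [426.6  79.8]
```

Call:
carry_out(motion=[{"delta_pos": [1.5,-5,0],"twist": 0,"grip": -1},{"delta_pos": [0,0,14],"twist": 0,"grip": -1},{"delta_pos": [0,0,0],"twist": 0,"grip": 1},{"delta_pos": [0,0,0],"twist": 0,"grip": 1},{"delta_pos": [0,0,0],"twist": 0,"grip": 1},{"delta_pos": [0,0,0],"twist": 0,"grip": 1},{"delta_pos": [0,0,0],"twist": 0,"grip": 1},{"delta_pos": [0,0,0],"twist": 0,"grip": 1},{"delta_pos": [0,0,0],"twist": 0,"grip": 1}])

```text
time_s: 24.45
eef_pos: [452.3, 95.0, 29.6]
ee_rot: [3.133, 0.009, 1.56]
ft_force: [0.0, 0.2, 1.5]
opening: 0.502
```

Call:
carry_out(motion=[{"delta_pos": [0,0,-20],"twist": 0,"grip": 1},{"delta_pos": [0,0,-40],"twist": 0,"grip": 1},{"delta_pos": [0,0,-40],"twist": 0,"grip": 1},{"delta_pos": [-25,5,0],"twist": 0,"grip": 1},{"delta_pos": [-35,30,0],"twist": 0,"grip": 1},{"delta_pos": [-25,40,0],"twist": 0,"grip": 1},{"delta_pos": [-10,40,0],"twist": 0,"grip": 1},{"delta_pos": [0,40,0],"twist": 0,"grip": 1},{"delta_pos": [0,20,0],"twist": 0,"grip": 1},{"delta_pos": [0,0,0],"twist": 0,"grip": 1},{"delta_pos": [0,0,0],"twist": 0,"grip": 1}])

```text
time_s: 25.82
eef_pos: [625.7, -3.5, 131.5]
ee_rot: [3.141, 0.009, 1.56]
ft_force: [-0.7, 0.3, -1.0]
opening: 0.5
```

Call:
carry_out(motion=[{"delta_pos": [-4,18,0],"twist": 0,"grip": 1},{"delta_pos": [0,0,0],"twist": 0,"grip": 1},{"delta_pos": [0,0,35],"twist": 0,"grip": 1},{"delta_pos": [0,0,28],"twist": 0,"grip": 1},{"delta_pos": [0,0,0],"twist": 0,"grip": 1},{"delta_pos": [0,0,0],"twist": 0,"grip": 1}])

```text
time_s: 26.58
eef_pos: [634.9, -6.2, 68.3]
ee_rot: [-3.133, 0.007, 1.561]
ft_force: [-0.1, -0.8, 0.1]
opening: 0.501
```

Call:
carry_out(motion=[{"delta_pos": [-1,6,0],"twist": 0,"grip": 1},{"delta_pos": [0,0,0],"twist": 0,"grip": 1},{"delta_pos": [0,0,10],"twist": 0,"grip": 1},{"delta_pos": [0,0,0],"twist": 0,"grip": 1},{"delta_pos": [0,0,0],"twist": 0,"grip": 1}])

```text
time_s: 27.2
eef_pos: [642.8, -7.5, 60.9]
ee_rot: [-3.138, 0.008, 1.562]
ft_force: [0.5, -0.3, -1.3]
opening: 0.497
```

Call:
carry_out(motion=[{"delta_pos": [0,-2,5],"twist": 0,"grip": 1},{"delta_pos": [0,0,0],"twist": 0,"grip": 1},{"delta_pos": [0,0,4.5],"twist": 0,"grip": 1},{"delta_pos": [0,0,0],"twist": 0,"grip": 1}])

```text
time_s: 27.7
eef_pos: [640.7, -7.6, 50.9]
ee_rot: [-3.139, 0.008, 1.562]
ft_force: [0.8, 0.2, -1.3]
opening: 0.498
```

Call:
carry_out(motion=[{"delta_pos": [0,0,1.5],"twist": 0,"grip": 1},{"delta_pos": [0,0,0],"twist": 0,"grip": 1},{"delta_pos": [0,0,0],"twist": 0,"grip": 0.3},{"delta_pos": [0,0,0],"twist": 0,"grip": -1},{"delta_pos": [0,0,0],"twist": 0,"grip": -1},{"delta_pos": [0,0,0],"twist": 0,"grip": -1},{"delta_pos": [0,0,0],"twist": 0,"grip": -1},{"delta_pos": [0,0,-30],"twist": 0,"grip": -1},{"delta_pos": [0,0,-40],"twist": 0,"grip": -1},{"delta_pos": [0,0,-40],"twist": 0,"grip": -1},{"delta_pos": [0,0,0],"twist": 0,"grip": -1},{"delta_pos": [0,0,0],"twist": 0,"grip": -1}])

```text
time_s: 29.2
eef_pos: [640.3, -6.7, 162.0]
ee_rot: [-3.136, 0.008, 1.562]
ft_force: [0.7, 0.2, -0.8]
opening: 1.0
```

```bash
python3 -c "
from h import *
look('w12','m',641,-7.5,21)
look('w12b','s',460,-72)"
```

```text
[640.7  -6.7 162. ] [-3.136  0.008  1.562]
m px [319.2 259.   35.2  36.3] [640.   -9.1]
m px [333.2 229.2  36.   36.3] [648.5   9.7]
[640.5  -6.7 161.6] [-3.136  0.008  1.562]
s px [109.2 303.2  23.9  23.7] [483.  -58.7]
s px [ 87.8 316.8  25.6  23.7] [464.6 -69.9]
```

View pics/w12.png

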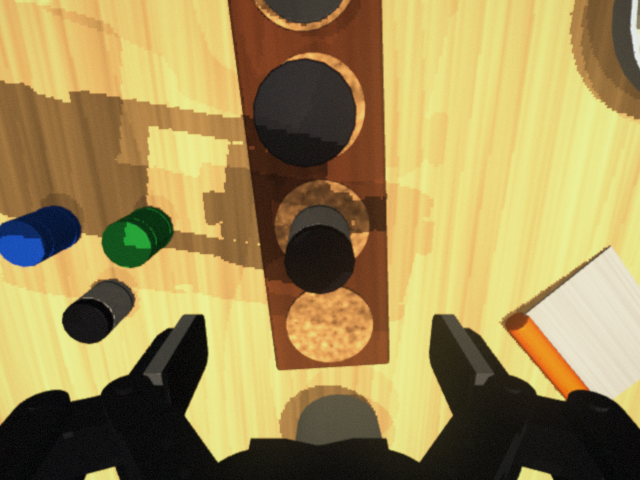

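Picture 11: M is on pad_3, lid (319,259), giving (640,-9), about 2 mm off. S, the last one, has its lid at (87,320).

Call:
carry_out(motion=[{"delta_pos": [-14,-40,0],"twist": 0,"grip": -1},{"delta_pos": [-16,-45,0],"twist": 0,"grip": -1},{"delta_pos": [-16,-45,0],"twist": 0,"grip": -1},{"delta_pos": [-14,-38,10],"twist": 0,"grip": -1},{"delta_pos": [-4,-5,20],"twist": 0,"grip": -1},{"delta_pos": [0,0,20],"twist": 0,"grip": -1},{"delta_pos": [0,0,0],"twist": 0,"grip": -1},{"delta_pos": [0,0,0],"twist": 0,"grip": -1}])

```text
time_s: 30.3
eef_pos: [456.6, -69.5, 105.0]
ee_rot: [-3.122, 0.003, 1.562]
ft_force: [0.3, -0.2, -0.4]
opening: 1.0
```

```bash
python3 -c "
from h import *
look('w13','s',461,-72)"
```

```text
[456.5 -69.5 105.1] [-3.122e+00  3.000e-03  1.562e+00]
s px [327.  274.5  30.7  31.9] [459.9 -74. ]
s px [326.2 256.8  29.7  31.9] [459.5 -63.3]
```

View pics/w13.png

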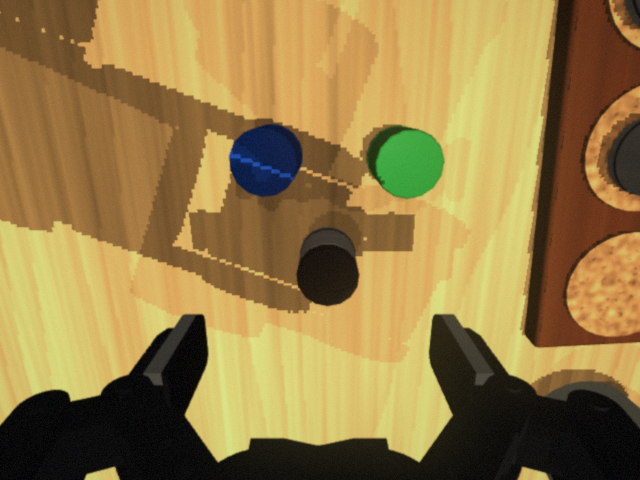

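Picture 12: S lid at (327,274), giving (460,-74). The blue and green look-alikes at (265,160) and (407,162) are clear of the fingers.

Call:
carry_out(motion=[{"delta_pos": [-4.5,1,0],"twist": 0,"grip": -1},{"delta_pos": [0,0,0],"twist": 0,"grip": -1},{"delta_pos": [0,0,40],"twist": 0,"grip": -1},{"delta_pos": [0,0,30],"twist": 0,"grip": -1},{"delta_pos": [0,0,0],"twist": 0,"grip": -1},{"delta_pos": [0,0,0],"twist": 0,"grip": -1}])

```text
time_s: 31.1
eef_pos: [461.0, -76.0, 37.0]
ee_rot: [-3.132, 0.007, 1.563]
ft_force: [-0.0, -0.1, -0.8]
opening: 1.0
```

```bash
python3 -c "
from h import *
look('w14','s',460,-73.5)"
```

```text
[461.  -76.   37.2] [-3.132  0.007  1.563]
s px [317.  326.   43.5  45.7] [460.2 -73.2]
s px [311.5 327.8  48.8  45.7] [458.1 -73.9]
```

Call:
carry_out(motion=[{"delta_pos": [2.5,-1,0],"twist": 0,"grip": -1},{"delta_pos": [0,0,19],"twist": 0,"grip": -1},{"delta_pos": [0,0,0],"twist": 0,"grip": 1},{"delta_pos": [0,0,0],"twist": 0,"grip": 1},{"delta_pos": [0,0,0],"twist": 0,"grip": 1},{"delta_pos": [0,0,0],"twist": 0,"grip": 1},{"delta_pos": [0,0,0],"twist": 0,"grip": 1},{"delta_pos": [0,0,0],"twist": 0,"grip": 1},{"delta_pos": [0,0,0],"twist": 0,"grip": 1},{"delta_pos": [0,0,0],"twist": 0,"grip": 1}])

```text
time_s: 32.4
eef_pos: [462.6, -74.1, 23.2]
ee_rot: [-3.141, 0.011, 1.563]
ft_force: [-0.7, 0.7, -0.4]
opening: 0.399
```

The grip is high on the 45 mm body, so I'll regrasp about 9 mm lower.

Call:
carry_out(motion=[{"delta_pos": [0,0,0],"twist": 0,"grip": -1},{"delta_pos": [0,0,0],"twist": 0,"grip": -1},{"delta_pos": [0,0,0],"twist": 0,"grip": -1},{"delta_pos": [0,-1,9],"twist": 0,"grip": -1},{"delta_pos": [0,0,0],"twist": 0,"grip": -1},{"delta_pos": [0,0,0],"twist": 0,"grip": 1},{"delta_pos": [0,0,0],"twist": 0,"grip": 1},{"delta_pos": [0,0,0],"twist": 0,"grip": 1},{"delta_pos": [0,0,0],"twist": 0,"grip": 1},{"delta_pos": [0,0,0],"twist": 0,"grip": 1},{"delta_pos": [0,0,0],"twist": 0,"grip": 1},{"delta_pos": [0,0,0],"twist": 0,"grip": 1},{"delta_pos": [0,0,0],"twist": 0,"grip": 1}])

```text
time_s: 34.02
eef_pos: [461.5, -74.2, 13.6]
ee_rot: [-3.141, 0.011, 1.563]
ft_force: [-0.2, 0.3, -0.9]
opening: 0.407
```

Call:
carry_out(motion=[{"delta_pos": [0,0,-20],"twist": 0,"grip": 1},{"delta_pos": [0,0,-40],"twist": 0,"grip": 1},{"delta_pos": [0,0,-30],"twist": 0,"grip": 1},{"delta_pos": [-5,20,0],"twist": 0,"grip": 1},{"delta_pos": [-8,40,0],"twist": 0,"grip": 1},{"delta_pos": [-6,40,0],"twist": 0,"grip": 1},{"delta_pos": [0,40,0],"twist": 0,"grip": 1},{"delta_pos": [0,30,0],"twist": 0,"grip": 1},{"delta_pos": [0,0,0],"twist": 0,"grip": 1},{"delta_pos": [0,0,0],"twist": 0,"grip": 1}])

```text
time_s: 35.28
eef_pos: [631.5, -92.6, 104.1]
ee_rot: [-3.133, 0.008, 1.563]
ft_force: [-0.5, -0.7, 0.4]
opening: 0.402
```

Call:
carry_out(motion=[{"delta_pos": [0,17,0],"twist": 0,"grip": 1},{"delta_pos": [0,0,0],"twist": 0,"grip": 1},{"delta_pos": [0,0,30],"twist": 0,"grip": 1},{"delta_pos": [0,0,20],"twist": 0,"grip": 1},{"delta_pos": [0,0,0],"twist": 0,"grip": 1},{"delta_pos": [0,0,0],"twist": 0,"grip": 1}])

```text
time_s: 36.02
eef_pos: [638.7, -92.1, 53.3]
ee_rot: [-3.122, 0.005, 1.562]
ft_force: [-0.3, 0.7, -0.3]
opening: 0.407
```

Call:
carry_out(motion=[{"delta_pos": [-1,7,0],"twist": 0,"grip": 1},{"delta_pos": [0,0,0],"twist": 0,"grip": 1},{"delta_pos": [0,0,9],"twist": 0,"grip": 1},{"delta_pos": [0,0,0],"twist": 0,"grip": 1},{"delta_pos": [0,0,0],"twist": 0,"grip": 1}])

```text
time_s: 36.65
eef_pos: [647.1, -93.6, 46.0]
ee_rot: [-3.126, 0.006, 1.562]
ft_force: [1.0, 0.5, -0.0]
opening: 0.405
```

Call:
carry_out(motion=[{"delta_pos": [0.5,0,6],"twist": 0,"grip": 1},{"delta_pos": [0,0,0],"twist": 0,"grip": 1},{"delta_pos": [0,0,4.5],"twist": 0,"grip": 1},{"delta_pos": [0,0,0],"twist": 0,"grip": 1}])

```text
time_s: 37.15
eef_pos: [647.1, -93.2, 35.0]
ee_rot: [-3.126, 0.007, 1.562]
ft_force: [-1.0, 0.6, 0.1]
opening: 0.406
```

Call:
carry_out(motion=[{"delta_pos": [0,0,1],"twist": 0,"grip": 1},{"delta_pos": [0,0,0],"twist": 0,"grip": 1},{"delta_pos": [0,0,0],"twist": 0,"grip": 0.4},{"delta_pos": [0,0,0],"twist": 0,"grip": -1},{"delta_pos": [0,0,0],"twist": 0,"grip": -1},{"delta_pos": [0,0,0],"twist": 0,"grip": -1},{"delta_pos": [0,0,0],"twist": 0,"grip": -1},{"delta_pos": [0,0,-30],"twist": 0,"grip": -1},{"delta_pos": [0,0,-50],"twist": 0,"grip": -1},{"delta_pos": [0,0,-50],"twist": 0,"grip": -1},{"delta_pos": [0,0,0],"twist": 0,"grip": -1},{"delta_pos": [0,0,0],"twist": 0,"grip": -1}])

```text
time_s: 38.65
eef_pos: [648.1, -92.1, 166.2]
ee_rot: [-3.122, 0.005, 1.562]
ft_force: [-0.6, -1.2, -0.5]
opening: 1.002
```

```bash
python3 -c "
from h import *
look('w15','s',646.7,-92.5,21)"
```

```text
[648.6 -92.3 166.4] [-3.123  0.006  1.562]
s px [319.2 246.   26.3  27.3] [646.4 -93.8]
s px [306.8 212.   27.7  27.3] [638.6 -70.6]
```

View pics/w15.png

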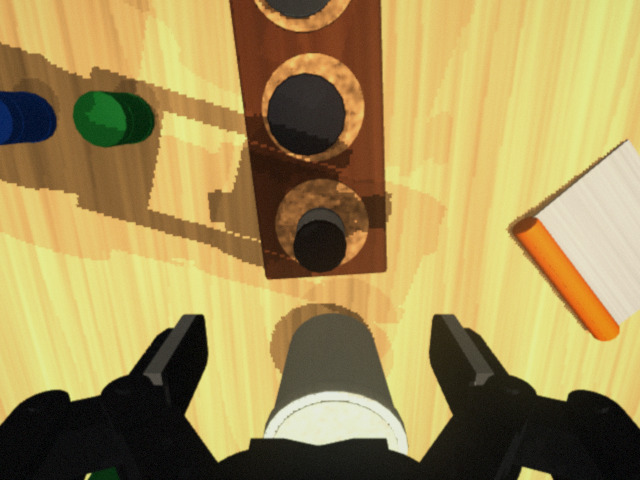

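Picture 13: S is on pad_4, lid (319,246), giving (646,-94). I'll back off and take a final scene check.

Call:
carry_out(motion=[{"delta_pos": [0,0,-40],"twist": 0,"grip": -1},{"delta_pos": [0,0,-40],"twist": 0,"grip": -1},{"delta_pos": [0,-50,-20],"twist": 0,"grip": -1},{"delta_pos": [0,-50,0],"twist": 0,"grip": -1},{"delta_pos": [0,-50,0],"twist": 0,"grip": -1},{"delta_pos": [0,-30,0],"twist": 0,"grip": -1},{"delta_pos": [0,0,0],"twist": 0,"grip": -1},{"delta_pos": [0,0,0],"twist": 0,"grip": -1}])

```text
time_s: 39.7
eef_pos: [461.8, -88.7, 261.5]
ee_rot: [-3.102, -0.002, 1.561]
ft_force: [0.3, -0.9, 0.7]
opening: 0.998
```

```bash
python3 - <<'E'
from h import *
im=capture("scene");cv2.imwrite("pics/fin.png",cv2.resize(im[140:400,170:490],None,fx=2.4,fy=2.2));m=camera_model("scene")
P={'xl':(630,162),'l':(635,77),'m':(641,-8),'s':(647,-93)}
for k,p in P.items():
    H[k]+=21;q=np.linalg.inv(m["cam_to_world"])@[*p,H[k],1];hough(m,im,k,m["cx"]-m["fx"]*q[0]/q[2],m["cy"]+m["fy"]*q[1]/q[2])
E
```

```text
xl px [367.5 302.5  17.4  17.7] [636.5 160.9]
xl px [368.2 297.5  18.8  17.7] [628.8 154.6]
l px [333.2 277.   13.9  14.6] [638.1  75.5]
l px [307.  273.5  13.9  14.6] [668.9  39.4]
m px [295.5 273.8  12.6  11.7] [677.7  16.4]
m px [300.5 254.2  10.9  11.7] [642.8 -12.1]
s px [272.2 236.2   9.3   9.2] [649.3 -92.8]
s px [273.  244.8   9.1   9.2] [660.9 -75. ]
```

View pics/fin.png

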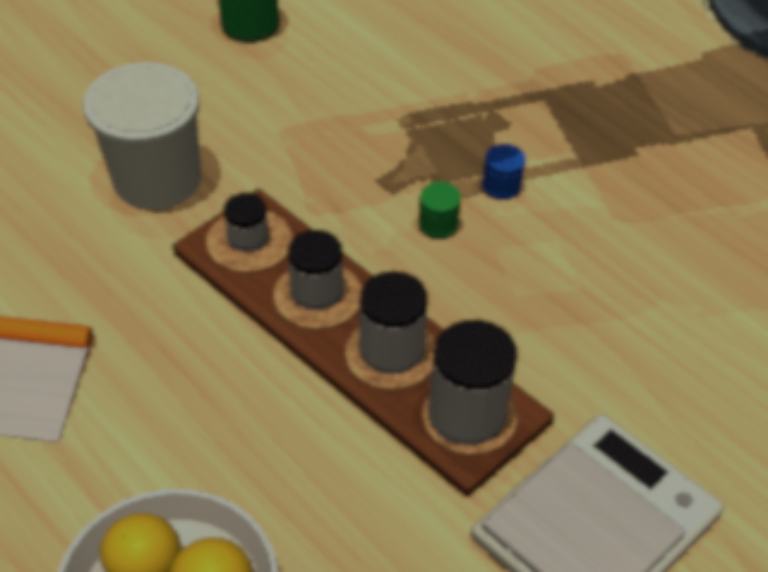

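Picture 14: all four stand upright on their pads in falling order from the scale. The tub and the look-alikes are untouched.

```bash
python3 -c "
from cell import *
print(finish_job())"
```

```text
the job is handed in; nothing more can be done
None
```

All four canisters stand upright on their cork pads in order of size: XL on pad_1 next to the scale, then L, M and S on pad_4. I handed the job in at about 40 s of the 99 s allowed; the hand-in returns no verdict.

- **Last checks:** the wrist camera put each canister within about 2 mm of its pad's centre. The final scene picture showed all four upright and released. In it the tub and the coloured look-alikes looked to be where they started; I did not measure the tub.
- **Disagreements:** the scene-camera circle fits differ from the wrist readings by 3–6 mm. The picture is coarse there, and both readings are inside the 12 mm limit. The first-ranked scene fit for M (678, 16) was a false circle; the second-ranked one (643, -12) fits.
- **Contact force:** the wrist force did not clearly show the canisters touching down. I set them down by height instead, at each canister's grasp height plus 21 mm.
- **Regrasp:** the first grip on S was too high on its body, so I let go and gripped it about 9 mm lower before lifting.

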